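Change the sweet scoop over to the other folding peg

TASK

Swing the folded-up peg on the empty display panel down firmly until it bears on its stop, then move the sweet scoop across and hang it by its eye on that peg, behind the ball, letting go gently. Then fold the emptied peg back up flat until it presses on its rubber pad. Don't force either hinge against its stop, and leave the other goods on the counter where they are.

Things in the scene. Friction and masses are not known exactly. Their poses are not given: they have to be found in the camera images.
- panelA: Upright cream panel that carries the scoop at the start: 110 mm wide (y), 20 mm thick (x), top edge 235 mm above the counter, on a foot 140 x 130 mm, fixed. Origin at counter level, mid-thickness, mid-width. Its front, with the peg, is +x (roughly away from the robot); hinge axis 22 mm in front of the origin, 200 mm up. The panels may stand either way round.
- panelB: The other, like panelA, its peg folded up and empty at the start.
- pegA: Peg that holds the scoop at the start, swung down; to be folded up at the end. Round steel peg, 10 mm thick, hinged on the front of panelA, with a 16 mm steel ball on its tip. Origin on the hinge axis; z along the peg, ball centre at z = +75 mm; y is the hinge axis (level). Stiff hinge: moving the ball takes about 3 N all along its arc; it stays where left.
- pegB: Empty peg, folded up at the start (it may lean out a little). Round steel peg, 10 mm thick, hinged on the front of panelB, with a 16 mm steel ball on its tip. Origin on the hinge axis; z along the peg, ball centre at z = +75 mm; y is the hinge axis (level). Stiff hinge: moving the ball takes about 3 N all along its arc; it stays where left.
- hingeA (a joint): Angle of pegA: 0 = folded up, upright and flat on its rubber pad, with the ball 40 mm above the panel's top edge; grows as the peg swings out and down towards the panel's +x; pi/2 would be level. Starts near 1.25.
- hingeB (a joint): The same for pegB; starts between 0.05 and 0.35. Fully down is where it bears on its steel stop, set by hand anywhere from 1.30 to 1.50 rad: it must be felt. There, a push at the ball of some 7 N in all (3 N is hinge friction) seats it well; over about 18 N strains the hinge. The same forces hold for folding onto the rubber pad at 0.
- bracketA: Steel hinge bracket of pegA, 36 x 62 mm plate on the panel's front with the stop (a tongue under the peg, up to 28 mm from the axis) and the rubber pad (behind the folded peg, 27 mm above the axis). Origin on the hinge axis, axes as the panel's.
- bracketB: The same for pegB.
- scoop: Flat-backed steel sweet scoop, 95 to 200 g, hung by its eye. Origin at the top inside the eye (roof-shaped); x through the eye, y across, z up. Eye opening 30 mm wide, 34 mm down from the origin; frame 10 mm thick (x), 42 mm wide, 6 mm bar. Above it a wooden grip 22 (y) x 14 (x) mm, 5 to 46 mm above the origin. Bowl 56 mm wide, down to 138 mm below. Starts about 45 mm from the hinge axis of pegA.
- tin: Yellow sweet tin, 70 mm diameter, 95 mm high, origin under its centre. Leave alone.
- jar: Amber sweet jar with brass lid, 72 mm diameter, 120 mm high, origin under its centre. Leave alone.
- giftbox: White gift box, 110 x 160 x 40 mm, origin under its centre. Leave alone.
Mind the look-alikes: they are no part of the job. Several things have the shape of the scoop; the one meant has the colours described above.

How it is judged:
On the way, in this order (a step that is already met when the one before it is completed fails the run):
1. the empty peg, before anything hangs on it, is swung down and bears on its stop (value of joint hingeB above 1.25 rad and contact force between bracketB and pegB above 4 N and contact force between scoop and pegB below 0.1 N), for 0.05 s.
2. the scoop hangs by its eye on that peg, behind the ball, let go (x of scoop in the frame of pegB between -0.015 and 0.004 m and z of scoop in the frame of pegB between 0.028 and 0.066 m and y of scoop in the frame of pegB between -0.012 and 0.012 m and contact force between scoop and pegB above 0.4 N and angle between scoop's own z axis and vertical below 0.3 rad and contact force between the fingers and scoop below 0.1 N), for 0.3 s.
3. the emptied peg is folded up and presses on its pad (value of joint hingeA below 0.05 rad and contact force between bracketA and pegA above 4 N), for 0.05 s.
At the end, for the whole second after the job is handed in: Scoop hangs still (0.08 m/s, 0.3 rad) and free on pegB, eye 28 to 66 mm from the axis, 12 mm sideways, peg at its top; pegB down (over 1.25 rad), pegA flat (under 0.05 rad), each once pressed on its stop or pad (4 N there); tin, jar, box within 20 mm of where they stood (all of step 2 and value of joint hingeB above 1.25 rad and value of joint hingeA below 0.05 rad and linear speed of scoop below 0.08 m/s); the robot touches nothing.
It fails at once if hinge A is strained: over 55 N at its stop or pad (about 18 N at the ball) (contact force between bracketA and pegA above 55 N).
It fails at once if hinge B is strained: over 55 N at its stop or pad (about 18 N at the ball) (contact force between bracketB and pegB above 55 N).
It fails at once if the scoop is banged onto the empty peg (over 20 N) (contact force between scoop and pegB above 20 N).
It fails at once if the tin, jar or gift box is pushed about (20 mm) (distance of any of tin, jar, giftbox from where it was at the start of the episode above 0.02 m).
It also fails if it takes over 72 s, if anything falls off the work surface, if the arm or the gripper's body presses on something with over 40 N, if the wrist force passes 120 N, or if a joint passes its speed limit or range.

ROBOT

A 6-joint arm with a two-finger parallel gripper is mounted at the origin on the work surface. World frame = base frame: x ahead of the robot, y to its left, z up, the work surface at z = 0. Lengths are in m, angles in rad, forces in N, time in s.
With the tool pointing down it reaches from about 0.3 to 0.775 m from the base axis. Payload 14.6 kg.
Tool frame: the origin (TCP) lies midway between the tips of the shut fingers; the grasp point (between the pads) lies 19 mm behind it (ctrl.pinch_z is the distance from the TCP to the grasp point, in m); z points along the fingers, y is the line along which they close (so a half turn about z gives the same grasp; the last joint's range is limited). The gripper opens to 94 mm and grips with 3 to 60 N. Pads are 16 mm wide; open, the fingers measure 119 mm over their backs; the gripper's body (75 mm by 177 mm) begins 78 mm behind the grasp point.
Start: joints at [-1.202, 0.3, 1.521, -0, 1.321, -0.067], TCP at [0.232, -0.499, 0.172] pointing down, gripper open.
Joint ranges: [-3.03, 3.03], [-0.79, 2.21], [0.23, 2.52], [-1.04, 4.18], [0, 3.07], [-2.55, 2.55]. Speed limits (rad/s): [2.22, 2.22, 2.57, 3.14, 3.14, 3.14].

INTERFACE

Orientations are given as [roll, pitch, yaw] about the fixed x, y, z axes, in that order (R = Rz(yaw) Ry(pitch) Rx(roll)).
In Python, from station import ctrl gives the robot as it stands.
- The arm moves only by the tool jog_arm, never from a script. Its argument "motion" is a list of rows, each a list of 7 numbers: the shift along the tool's x, y, z in m, then the turn, a rotation vector about the tool's x, y, z in rad, then the opening, from -1 (shut) to 1 (fully open). In form: [[tx, ty, tz, rx, ry, rz, gripper], ...]. A call has 1 to 5 rows; each row shifts and turns the commanded pose from where the row before left it, along the tool's axes as they then stand; what a row does not reach is not made up. A row lasts 1/10 s, in which the tool goes at most 50 mm and 8.59 degrees, less where a joint would pass 70% of its speed; a pose out of reach is approached as far as the arm can. A call is refused whole if a number of a shift passes 0.05 or a number of a turn 0.15, either way. A call with a gripper value outside its range is refused whole. The fingers move at their own pace and stop on an object; "squeeze" is the grip in N (left out, the last holds). Time passes only in rows, so rows that do not move let the fingers close. It gives the time, the measured TCP pose, the force, the opening and the grip force at its end, in the units of the state.
- ctrl.get_obs(): the state, without advancing time (a new reading comes with each control period).
- ctrl.camera(name): name is "scene" or "top" or "wrist"; returns the picture (384x512x3 uint8, red, green, blue); there is no depth.
- ctrl.camera_model(name): a dict with "intrinsics" (3x3 intrinsics, pixels), "rvec" (rotation vector, rad) and "tvec" (3), from world to camera coordinates, as OpenCV has them. Camera axes: x right, y down, z forward; pixel columns grow to the right and rows downward; lengths in m; the calibration is good to about 2 mm. A picture is of the moment at which its call begins: read the wrist's pose just before it. camera_model takes no time and is no camera call; for the wrist camera it gives the pose at the moment of the call.
- ctrl.hand_in(): hands the job in; it is judged then, once.
The state is a dict: "time_s": time; "qpos": joint angles; "joint_vel": joint speeds; "tau": joint torques, N m; "ee_pos": TCP position; "eef_rot": TCP orientation; "force": force on the tool from outside, world axes, zero at the start; "moment": the same for the moment, N m; "grip_width": finger opening in m; "grip_force": force on a finger pad.
Only numpy, scipy, OpenCV 4.12 (cv2) and the standard library are available. Lean on these libraries where they do the work, as an engineer would, in place of code of your own. Each camera call takes 0.05 s, during which the arm holds its last target. There are 200 camera calls.

## Working session

There is one attempt and no reset: what is moved stays moved. The work goes in short steps, Python scripts to look and compute and a tool call to move; the robot and the scene stay as the last step left them, time stands still between calls to the robot, and variables do not carry over. Pictures are saved under pics/ and viewed, at most 13 in all, crops included, and the job is handed in when it is done.

Besides the shell and the picture viewer there is one more tool, called after "Request:" as name(argument=value, ...) on one line, values as JSON. jog_arm: Moves the arm, as the interface text tells. Its arguments: {"type":"object","properties":{"motion":{"type":"array"},"squeeze":{"type":"number"}},"required":["motion"]}

```bash
ls; mkdir -p pics
python3 - <<'E'
from station import ctrl
import cv2, numpy as np
o=ctrl.get_obs(); print(o['time_s'],o['ee_pos'],o['eef_rot'],ctrl.pinch_z)
for n in ("scene","top"):
    im=ctrl.camera(n); cv2.imwrite(f"pics/{n}0.png",cv2.resize(im[:,:,::-1],(800,600),interpolation=cv2.INTER_CUBIC))
    m=ctrl.camera_model(n); print(n,m)
E
```

```text
pics
0.0 [ 0.23205238 -0.49831146  0.17177184] [-3.14041237e+00 -4.32053985e-05  4.35830447e-01] 0.0188
scene {'intrinsics': array([[384.57214737,   0.        , 259.37094908],
       [  0.        , 384.57214737, 182.81500267],
       [  0.        ,   0.        ,   1.        ]]), 'rvec': array([ 2.43705503,  0.71122142, -0.23174617]), 'tvec': array([-0.50539919, -0.18885439,  1.53855833])}
top {'intrinsics': array([[456.93449295,   0.        , 257.5590457 ],
       [  0.        , 456.93449295, 198.15511211],
       [  0.        ,   0.        ,   1.        ]]), 'rvec': array([ 2.16038531, -2.11218793,  0.19824156]), 'tvec': array([-0.02650651,  0.61704843,  1.48967697])}
```

View pics/scene0.png

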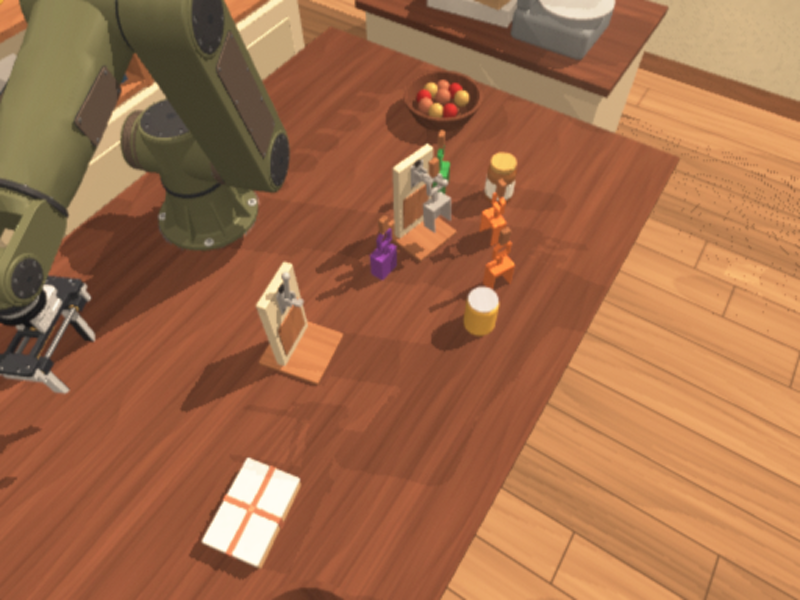

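View pics/top0.png

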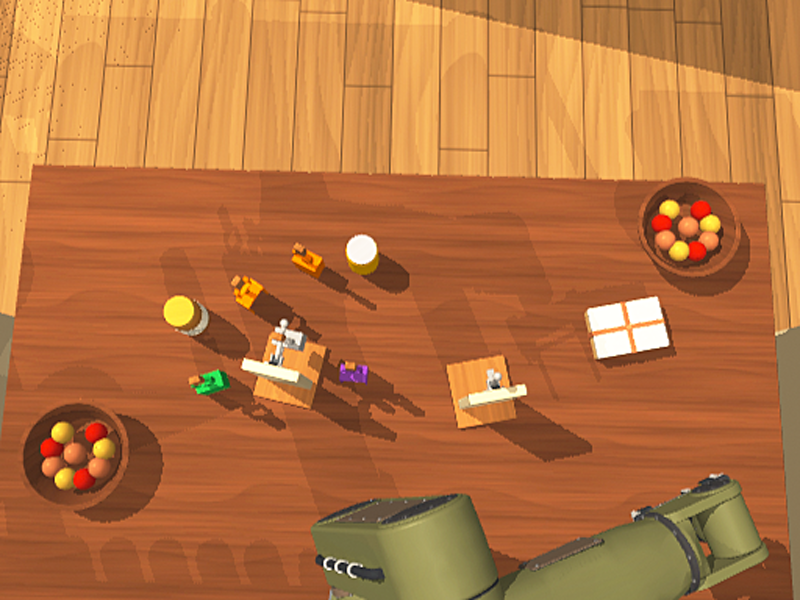

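The scene view shows panel B (empty peg) at about (285,310) and panel A with the grey scoop at about (425,190). In the top view the panel tops lie at about (495,395) for B and (275,370) for A. Both face away from the robot. I'll enlarge both panels to get pixel positions.

Run:
```python
import cv2, numpy as np
from station import ctrl
s=ctrl.camera("scene")[:,:,::-1]; t=ctrl.camera("top")[:,:,::-1]
np.savez("im.npz",s=s,t=t)
def crop(im,x,y,w=66,h=50): return cv2.resize(im[y:y+h,x:x+w],(396,300),interpolation=cv2.INTER_CUBIC)
a=np.vstack([np.hstack([crop(t,285,222),crop(t,145,200)]),np.hstack([crop(s,155,160,),crop(s,240,85)])])
cv2.imwrite("pics/crop1.png",a)
```

```text
(no output)
```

View pics/crop1.png

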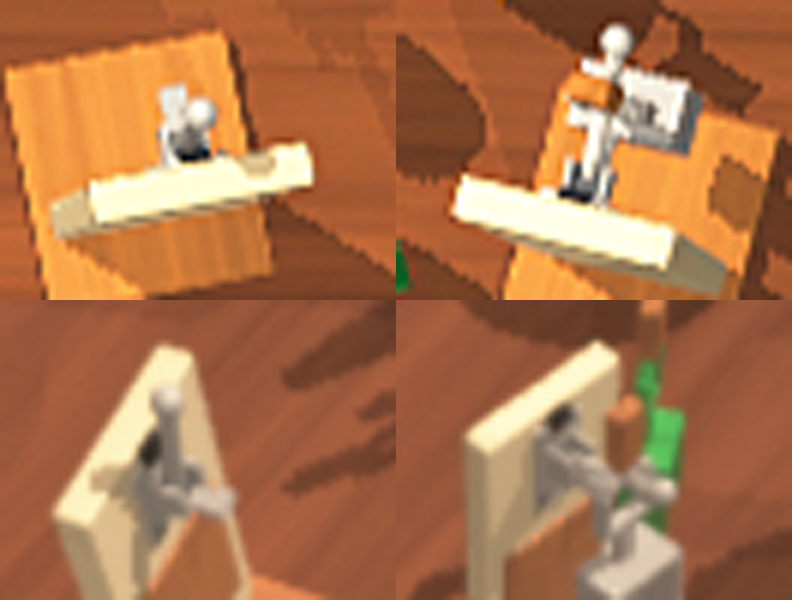

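```bash
cat > h.py <<'E'
import numpy as np, cv2, json, os
from scipy.optimize import least_squares
from scipy.spatial.transform import Rotation as R
from station import ctrl
def proj(n,P):
    m=ctrl.camera_model(n); return cv2.projectPoints(np.asarray(P,float).reshape(-1,1,3),m['rvec'],m['tvec'],m['intrinsics'],None)[0][:,0]
def w(p,loc):  # panel local -> world, p=(x,y,yaw)
    c,s=np.cos(p[2]),np.sin(p[2]); l=np.atleast_2d(loc)
    return np.c_[p[0]+c*l[:,0]-s*l[:,1],p[1]+s*l[:,0]+c*l[:,1],l[:,2]]
def ball(q): return [.022+.075*np.sin(q),0,.2+.075*np.cos(q)]
P=json.load(open('p.json')) if os.path.exists('p.json') else {}
def st(k):
    """TCP in panel frame k, yaw error, force in panel frame"""
    o=ctrl.get_obs(); p=P[k]; d=o['ee_pos'][:2]-p[:2]; c,s=np.cos(p[2]),np.sin(p[2])
    f=o['force']
    print('t %.2f'%o['time_s'],'tcp_panel mm',np.round(1e3*np.array([c*d[0]+s*d[1],-s*d[0]+c*d[1],o['ee_pos'][2]]),1),
      'turn needed rz %.3f'%(-(p[2]-o['eef_rot'][2])),'F',np.round([c*f[0]+s*f[1],-s*f[0]+c*f[1],f[2]],2),'w',o['grip_width'],o['grip_force'])
    # shift of target expressed in tool
def to(k,loc):
    o=ctrl.get_obs(); d=w(P[k],[loc])[0]-o['ee_pos']
    print('tool shift mm',np.round(1e3*R.from_euler('xyz',o['eef_rot']).inv().apply(d),1),'rz %.3f'%(o['eef_rot'][2]-P[k][2]))
E
python3 - <<'E'
from h import *
C=np.array([[.01,.055,.235],[.01,-.055,.235],[-.01,-.055,.235],[-.01,.055,.235]])
o=lambda x0,y0,L: np.array([x0,y0])+(np.array(L)+.5)/6-.5
# top: FL,FR,BR,BL,ball ; scene: corners + ball
D={'B':(o(285,222,[(90,183),(303,144),(312,184),(97,221),(200,112)]), o(155,160,[(160,45),(190,55),(97,225),(55,212),(167,100)])),
   'A':(o(145,200,[(66,176),(280,230),(272,268),(59,212),(221,40)]), o(240,85,[(202,42),(224,58),(94,146),(71,137),(259,188)]))}
si=[3,0,1,2]  # scene order: back-left, front-left, front-right, back-right
out={}
for k,(t,s) in D.items():
    def f(v):
        pt=proj('top',np.vstack([w(v,C),w(v,[ball(v[3])])])); ps=proj('scene',np.vstack([w(v,C[si]),w(v,[ball(v[3])])]))
        return np.r_[(pt-t).ravel(),(ps-s).ravel()]
    r=least_squares(f,[.5,.1,0,.2 if k=='B' else 1.25]); print(k,r.x,np.round(r.fun.reshape(2,5,2),1).tolist()); out[k]=list(r.x)
json.dump(out,open('p.json','w'))
E
python3 - <<'E'
from h import *
print(ball(P['B'][3]),w(P['B'],[ball(P['B'][3])]))
st('B'); b=ball(P['B'][3]); to('B',[b[0],0,b[2]+.06])
E
```

```text
B [ 0.43217423 -0.19081439  0.21553801  0.11326884] [[[-0.6, -0.4], [0.6, -1.2], [0.6, -1.1], [-0.4, 0.0], [-0.1, -0.2]], [[-0.5, -1.0], [0.5, -0.8], [-1.5, -0.2], [-0.8, -0.0], [-0.1, -0.4]]]
A [ 0.4676342   0.23536345 -0.22131804  1.21737674] [[[-0.2, -0.8], [0.4, -0.7], [-0.1, -0.4], [-0.9, -0.2], [0.1, -0.1]], [[-0.5, -0.5], [-0.0, -0.4], [-1.1, 0.7], [-1.4, -0.7], [0.5, -0.2]]]
[np.float64(0.03047700942298203), 0, np.float64(0.2745193955372873)] [[ 0.46194604 -0.18429618  0.2745194 ]]
t 0.20 tcp_panel mm [-261.2 -257.7  172. ] turn needed rz 0.220 F [-0.6  -0.2  -1.54] w 0.09408866550210716 0.0
tool shift mm [ 341.  -187.9 -162.4] rz 0.220
```

Request:
jog_arm(motion=[[0.02, -0.01, -0.04, 0, 0, 0, 0.2], [0.02, -0.01, -0.04, 0, 0, 0, 0.2], [0.02, -0.01, -0.04, 0, 0, 0, 0.2], [0.035, -0.02, -0.03, 0, 0, 0, 0.2], [0.035, -0.02, -0.01, 0, 0, 0, 0.2]])

```text
time_s: 0.7
ee_pos: [0.3211, -0.3798, 0.3353]
eef_rot: [3.138, -0.001, 0.435]
force: [0.9, -0.6, -0.3]
grip_width: 0.0582
grip_force: 0.0
```

Request:
jog_arm(motion=[[0.04, -0.02, 0, 0, 0, 0, 0.0], [0.04, -0.02, 0, 0, 0, 0, 0.0], [0.03, -0.02, 0, 0, 0, 0, 0.0], [0.01, -0.01, 0, 0, 0, 0.11, 0.0], [0, 0, 0, 0, 0, 0.11, 0.0]])

```text
time_s: 1.2
ee_pos: [0.4004, -0.2645, 0.3323]
eef_rot: [-3.142, -0.0, 0.214]
force: [-0.5, -0.5, 0.6]
grip_width: 0.0472
grip_force: 0.0
```

Run:
```python
from h import *
st('B'); b=ball(P['B'][3]); to('B',[b[0],0,b[2]+.03])
im=ctrl.camera('wrist'); pr=proj('wrist',np.vstack([w(P['B'],[b]),w(P['B'],[[.01,.055,.235],[.01,-.055,.235]])])); print(pr); print(ctrl.camera_model('wrist'))
cv2.imwrite('pics/w1.png',im[:,:,::-1])
```

```text
t 1.20 tcp_panel mm [-46.8 -65.2 332.3] turn needed rz -0.001 F [-0.55 -0.36  0.63] w 0.04718653159662621 0.0
tool shift mm [ 77.2 -65.3  27.8] rz -0.001
[[186.13751633 115.85308132]
 [147.94342308 134.34885329]
 [243.94961491 133.55927489]]
{'intrinsics': array([[266.11763363,   0.        , 253.15586498],
       [  0.        , 266.11763363, 188.54091445],
       [  0.        ,   0.        ,   1.        ]]), 'rvec': array([-2.26327716,  1.83633988,  0.25897417]), 'tvec': array([-0.34090231,  0.25115516,  0.63924089])}
```

View pics/w1.png

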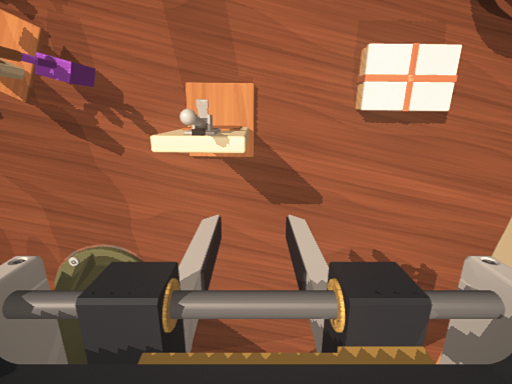

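The ball is at (187,117), against a prediction of (186,116), and the panel's front edge matches to 1–3 px. The fit is good enough, so I'll go onto the ball.

Request:
jog_arm(motion=[[0.025, -0.02, 0, 0, 0, 0, 0.0], [0.025, -0.02, 0, 0, 0, 0, 0.0], [0.02, -0.02, 0.008, 0, 0, 0, 0.0], [0.007, -0.005, 0.02, 0, 0, 0, 0.0], [0, 0, 0.02, 0, 0, 0, 0.0]])

```text
time_s: 1.75
ee_pos: [0.4615, -0.1855, 0.2834]
eef_rot: [-3.142, -0.0, 0.22]
force: [-0.8, -0.8, -0.5]
grip_width: 0.0471
grip_force: 0.0
```

Run:
```python
from h import *
st('B'); b=ball(P['B'][3]); to('B',[b[0],0,b[2]-.017])
im=ctrl.camera('wrist'); print(proj('wrist',np.vstack([w(P['B'],[b])])))
cv2.imwrite('pics/w2.png',im[:,:,::-1])
```

```text
t 1.75 tcp_panel mm [ 29.7  -1.1 283.4] turn needed rz 0.004 F [-0.98 -0.57 -0.45] w 0.04709826143219013 0.0
tool shift mm [ 0.7 -1.1 25.9] rz 0.004
[[253.0415582 206.412866 ]]
```

View pics/w2.png

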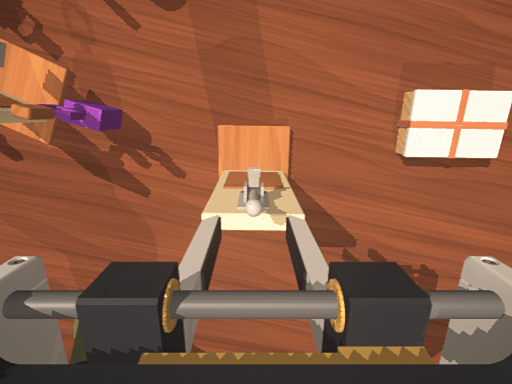

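The ball is centred between the fingers at (254,207), as predicted. I'll descend and grip it.

Request:
jog_arm(motion=[[0.001, -0.001, 0.014, 0, 0, 0, -0.3], [0, 0, 0.012, 0, 0, 0, -0.7], [0, 0, 0, 0, 0, 0, -1], [0, 0, 0, 0, 0, 0, -1], [0, 0, 0, 0, 0, 0, -1]], squeeze=12)

```text
time_s: 2.3
ee_pos: [0.4618, -0.1854, 0.259]
eef_rot: [3.141, -0.001, 0.216]
force: [0.2, -0.5, 0.3]
grip_width: 0.0107
grip_force: 0.0
```

Run:
```python
from h import *
st('B')
q0=P['B'][3]; qs=np.r_[np.linspace(q0,1.25,16)]
b=np.array([ball(q) for q in qs])*1e3; d=np.diff(b,axis=0)
for q,r in zip(qs[1:],d): print('%.2f'%q,np.round([r[0],-r[2]],1))
```

```text
t 2.30 tcp_panel mm [ 30.1  -1.  259. ] turn needed rz 0.000 F [ 0.12 -0.56  0.34] w 0.010658652723252749 0.0
0.19 [5.6 0.9]
0.26 [5.5 1.3]
0.34 [5.4 1.7]
0.42 [5.3 2.1]
0.49 [5.1 2.5]
0.57 [4.9 2.9]
0.64 [4.7 3.2]
0.72 [4.4 3.6]
0.80 [4.1 3.9]
0.87 [3.8 4.2]
0.95 [3.5 4.5]
1.02 [3.1 4.7]
1.10 [2.8 5. ]
1.17 [2.4 5.2]
1.25 [2.  5.3]
```

Request:
jog_arm(motion=[[0, 0, 0, 0, 0, 0, -1], [0, 0, 0, 0, 0, 0, -1]])

```text
time_s: 2.5
ee_pos: [0.4617, -0.1852, 0.2585]
eef_rot: [3.141, -0.0, 0.216]
force: [-0.7, -0.2, -0.2]
grip_width: 0.0005
grip_force: 0.0
```

Run:
```python
from h import *
st('B'); b=ball(P['B'][3])
print(proj('wrist',np.vstack([w(P['B'],[b])])))
im=ctrl.camera('wrist')[130:280,150:350]; t=ctrl.camera('scene')[160:226,155:243]
cv2.imwrite('pics/w3.png',np.hstack([cv2.resize(im[:,:,::-1],(400,300)),cv2.resize(t[:,:,::-1],(400,300))]))
```

```text
t 2.50 tcp_panel mm [ 30.1  -0.8 258.5] turn needed rz 0.000 F [-0.73 -0.05 -0.19] w 0.0005259637269762355 0.0
[[253.02658425 217.3873557 ]]
```

View pics/w3.png

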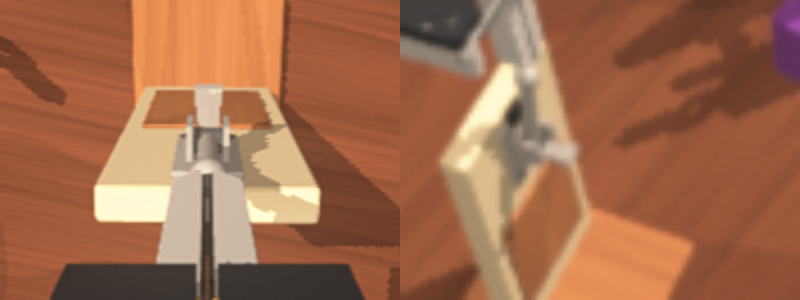

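Run:
```python
from h import *
for q in (.05,.1,.15,.2,.25,.3,.4): print(q,np.round(1e3*np.array(ball(q))),np.round(proj('wrist',w(P['B'],[ball(q)]))[0],1),np.round(proj('scene',w(P['B'],[ball(q)]))[0],1))
o=ctrl.get_obs()['ee_pos']; print('tcp',proj('wrist',[o]),proj('scene',[o,o+[0,0,.03]]))
for n in('wrist','scene'):
    m=ctrl.camera_model(n); print(n,-cv2.Rodrigues(m['rvec'])[0].T@m['tvec'])
```

```text
0.05 [ 26.   0. 275.] [253.1 223.2] [180.8 175.3]
0.1 [ 29.   0. 275.] [253.1 218.7] [182.  175.8]
0.15 [ 33.   0. 274.] [253.1 214.1] [183.2 176.2]
0.2 [ 37.   0. 274.] [253.1 209.4] [184.4 176.7]
0.25 [ 41.   0. 273.] [253.1 204.7] [185.6 177.3]
0.3 [ 44.   0. 272.] [253.1 199.9] [186.8 177.8]
0.4 [ 51.   0. 269.] [253.1 190.4] [189.2 179.1]
tcp [[254.03969502 210.72966608]] [[182.97813012 179.42201958]
 [181.19534857 173.07824253]]
wrist [ 0.54024904 -0.16729295  0.47122292]
scene [ 0.99263729 -0.60726588  1.14199625]
```

Fingers shut fully, with a ball-like blob at about (253,212) in the wrist view, in front of the fingers. The ball seems to have slipped out on the +x side. I'll reopen, shift outward and regrip.

Request:
jog_arm(motion=[[0.003, 0, 0, 0, 0, 0, -1], [0.003, 0, 0, 0, 0, 0, -1], [0.003, 0, 0, 0, 0, 0, -1], [0.003, 0, 0, 0, 0, 0, -1], [0, 0, 0, 0, 0, 0, -1]])

```text
time_s: 3.1
ee_pos: [0.4737, -0.1824, 0.2581]
eef_rot: [-3.141, 0.0, 0.216]
force: [0.2, -0.4, -0.6]
grip_width: 0.0007
grip_force: 0.0
```

Run:
```python
from h import *
st('B')
print('tcp',proj('wrist',[ctrl.get_obs()['ee_pos']]))
for q in (.1,.2,.3,.4,.5): print(q,np.round(1e3*np.array(ball(q))),np.round(proj('wrist',w(P['B'],[ball(q)]))[0],1),np.round(proj('scene',w(P['B'],[ball(q)]))[0],1))
im=ctrl.camera('wrist')[170:245,200:300]; t=ctrl.camera('scene')[160:193,165:209]
cv2.imwrite('pics/w4.png',np.hstack([cv2.resize(im[:,:,::-1],(400,300)),cv2.resize(t[:,:,::-1],(400,300))]))
```

```text
t 3.10 tcp_panel mm [ 42.3  -0.7 258.1] turn needed rz 0.001 F [ 0.08 -0.39 -0.65] w 0.0007278619042067151 0.0
tcp [[254.04223761 210.73974203]]
0.1 [ 29.   0. 275.] [253.2 233. ] [182.  175.8]
0.2 [ 37.   0. 274.] [253.2 223.9] [184.4 176.7]
0.3 [ 44.   0. 272.] [253.2 214.6] [186.8 177.8]
0.4 [ 51.   0. 269.] [253.2 205.3] [189.2 179.1]
0.5 [ 58.   0. 266.] [253.3 196. ] [191.6 180.4]
```

View pics/w4.png

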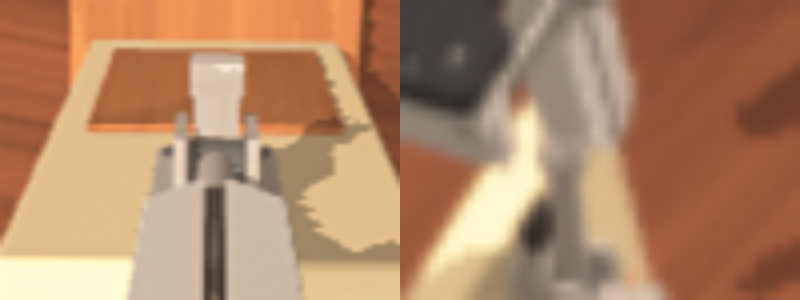

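Run:
```python
from h import *
o=ctrl.get_obs(); Rt=R.from_euler('xyz',o['eef_rot'])
for x in (-.008,0,.008):
  for z in (.0,-.01,-.02,-.03):
    p=[o['ee_pos']+Rt.apply([x,y,z]) for y in(-.0125,.0125)]
    print(x,z,np.round(proj('wrist',p),1).tolist(),np.round(proj('scene',p),1).tolist())
```

```text
-0.008 0.0 [[239.5, 219.4], [268.5, 219.5]] [[186.3, 176.5], [182.3, 183.2]]
-0.008 -0.01 [[238.9, 224.1], [269.2, 224.2]] [[185.7, 174.4], [181.7, 181.2]]
-0.008 -0.02 [[238.2, 229.3], [269.9, 229.3]] [[185.1, 172.3], [181.1, 179.1]]
-0.008 -0.03 [[237.5, 234.9], [270.7, 234.9]] [[184.6, 170.1], [180.5, 176.9]]
0 0.0 [[239.4, 210.7], [268.7, 210.7]] [[188.8, 177.3], [184.8, 184.0]]
0 -0.01 [[238.7, 215.1], [269.4, 215.1]] [[188.2, 175.2], [184.2, 182.0]]
0 -0.02 [[238.1, 219.8], [270.1, 219.9]] [[187.7, 173.1], [183.7, 179.9]]
0 -0.03 [[237.3, 225.0], [270.9, 225.1]] [[187.1, 170.9], [183.1, 177.7]]
0.008 0.0 [[239.2, 201.8], [268.9, 201.9]] [[191.3, 178.1], [187.4, 184.8]]
0.008 -0.01 [[238.6, 205.8], [269.5, 205.9]] [[190.8, 176.0], [186.8, 182.8]]
0.008 -0.02 [[237.9, 210.2], [270.3, 210.2]] [[190.3, 173.9], [186.3, 180.7]]
0.008 -0.03 [[237.1, 215.0], [271.1, 215.0]] [[189.7, 171.7], [185.7, 178.5]]
```

The reported TCP and the picture disagree: the visible fingertips sit 2–3 cm above the reported TCP, so the fingers closed just above the ball. I'll go back and lower further.

Request:
jog_arm(motion=[[-0.003, 0, 0, 0, 0, 0, 0], [-0.003, 0, 0, 0, 0, 0, 0], [-0.003, -0.001, 0, 0, 0, 0, 0], [-0.002, 0, 0, 0, 0, 0, 0], [0, 0, 0.004, 0, 0, 0, 0]])

```text
time_s: 3.7
ee_pos: [0.4623, -0.1841, 0.2546]
eef_rot: [3.141, -0.001, 0.216]
force: [-0.1, 0.4, 0.1]
grip_width: 0.0373
grip_force: 0.0
```

Request:
jog_arm(motion=[[0, 0, 0.008, 0, 0, 0, -0.4], [0, 0, 0.008, 0, 0, 0, -0.8], [0, 0, 0, 0, 0, 0, -1], [0, 0, 0, 0, 0, 0, -1], [0, 0, 0, 0, 0, 0, -1]])

```text
time_s: 4.2
ee_pos: [0.4623, -0.1849, 0.2373]
eef_rot: [3.141, 0.001, 0.215]
force: [2.3, -8.4, -9.8]
grip_width: 0.0149
grip_force: 12.0
```

Request:
jog_arm(motion=[[0, 0.001, 0.001, 0, 0, 0, -1], [0, 0, 0, 0, 0, 0, -1]])

```text
time_s: 4.4
ee_pos: [0.4625, -0.1852, 0.2372]
eef_rot: [3.141, 0.0, 0.216]
force: [-2.3, -2.7, -2.9]
grip_width: 0.015
grip_force: 12.0
```

Run:
```python
from h import *
st('B')
```

```text
t 4.40 tcp_panel mm [ 30.8  -1.  237.2] turn needed rz -0.000 F [-2.83 -2.09 -2.91] w 0.015002377773874717 11.999576836824417
```

Request:
jog_arm(motion=[[0, 0, 0, 0, 0, 0, -0.5], [0, 0, 0.006, 0, 0, 0, -0.5], [0, 0, 0, 0, 0, 0, -1], [0, 0, 0, 0, 0, 0, -1]])

```text
time_s: 4.8
ee_pos: [0.4626, -0.1851, 0.2308]
eef_rot: [3.141, 0.0, 0.216]
force: [1.4, -3.3, -5.1]
grip_width: 0.015
grip_force: 12.0
```

Run:
```python
from h import *
st('B')
```

```text
t 4.80 tcp_panel mm [ 30.9  -0.9 230.8] turn needed rz 0.000 F [ 0.7  -3.49 -5.12] w 0.015039294422044129 12.000445872545242
```

Request:
jog_arm(motion=[[0.0056, 0, 0.0009, 0, 0, 0, -1], [0.0055, 0, 0.0013, 0, 0, 0, -1], [0.0054, 0, 0.0017, 0, 0, 0, -1], [0.0053, 0, 0.0021, 0, 0, 0, -1], [0.0051, 0, 0.0025, 0, 0, 0, -1]])

```text
time_s: 5.3
ee_pos: [0.4892, -0.1796, 0.223]
eef_rot: [3.14, -0.0, 0.215]
force: [-1.0, -5.5, 1.8]
grip_width: 0.0146
grip_force: 12.0
```

Run:
```python
from h import *
st('B')
```

```text
t 5.30 tcp_panel mm [ 58.1  -1.3 223. ] turn needed rz -0.000 F [-2.16 -5.17  1.85] w 0.014649050405333866 12.000119090080261
```

Request:
jog_arm(motion=[[0.0049, 0.0003, 0.0029, 0, 0, 0, -1], [0.0047, 0.0003, 0.0032, 0, 0, 0, -1], [0.0044, 0.0003, 0.0036, 0, 0, 0, -1], [0.0041, 0.0003, 0.0039, 0, 0, 0, -1], [0.0038, 0.0003, 0.0042, 0, 0, 0, -1]])

```text
time_s: 5.8
ee_pos: [0.5115, -0.1753, 0.2053]
eef_rot: [-3.141, -0.002, 0.216]
force: [0.7, 1.7, 6.2]
grip_width: 0.0149
grip_force: 12.0
```

Run:
```python
from h import *
st('B')
```

```text
t 5.80 tcp_panel mm [ 80.9  -1.8 205.3] turn needed rz 0.001 F [1.05 1.46 6.17] w 0.014946179125921872 12.000640779733658
```

Request:
jog_arm(motion=[[0.0035, 0, 0.0045, 0, 0, 0, -1], [0.0031, 0, 0.0047, 0, 0, 0, -1], [0.0028, 0, 0.005, 0, 0, 0, -1], [0.0024, 0, 0.0052, 0, 0, 0, -1], [0, 0, 0, 0, 0, 0, -1]])

```text
time_s: 6.3
ee_pos: [0.5233, -0.1727, 0.1852]
eef_rot: [-3.141, -0.002, 0.216]
force: [6.1, 1.0, 1.0]
grip_width: 0.0148
grip_force: 12.0
```

Run:
```python
from h import *
st('B')
```

```text
t 6.30 tcp_panel mm [ 92.9  -1.8 185.2] turn needed rz 0.001 F [ 6.16 -0.29  1.02] w 0.014830888210562559 12.000048011541367
```

Request:
jog_arm(motion=[[0.0024, 0, 0.0025, 0, 0, 0, -1], [0.0011, 0, 0.003, 0, 0, 0, -1], [0, 0, 0, 0, 0, 0, -1]])

```text
time_s: 6.6
ee_pos: [0.5259, -0.1722, 0.1794]
eef_rot: [-3.141, -0.0, 0.216]
force: [3.8, 2.0, 0.3]
grip_width: 0.0153
grip_force: 12.0
```

Run:
```python
from h import *
st('B')
```

```text
t 6.60 tcp_panel mm [ 95.6  -1.9 179.4] turn needed rz 0.000 F [4.11 1.16 0.29] w 0.015267589768954279 11.999966651201248
```

Request:
jog_arm(motion=[[0.0015, 0, 0.002, 0, 0, 0, -1], [0, 0, 0.0015, 0, 0, 0, -1], [0, 0, 0, 0, 0, 0, -1]])

```text
time_s: 6.9
ee_pos: [0.5272, -0.1721, 0.1763]
eef_rot: [-3.141, -0.0, 0.216]
force: [3.8, 3.2, -0.5]
grip_width: 0.0148
grip_force: 12.0
```

Request:
jog_arm(motion=[[0.0006, 0, 0.0015, 0, 0, 0, -1], [0, 0, 0.001, 0, 0, 0, -1], [0, 0, 0, 0, 0, 0, -1]])

```text
time_s: 7.2
ee_pos: [0.528, -0.172, 0.1741]
eef_rot: [-3.142, -0.001, 0.216]
force: [4.0, 4.5, 2.5]
grip_width: 0.0146
grip_force: 12.0
```

Request:
jog_arm(motion=[[0.0005, -0.0005, 0.001, 0, 0, 0, -1], [0, 0, 0.001, 0, 0, 0, -1], [0, 0, 0, 0, 0, 0, -1]])

```text
time_s: 7.5
ee_pos: [0.5283, -0.1718, 0.1721]
eef_rot: [3.141, -0.001, 0.216]
force: [5.0, 1.4, 3.3]
grip_width: 0.0147
grip_force: 12.0
```

Request:
jog_arm(motion=[[0.0005, 0, 0.001, 0, 0, 0, -1], [0, 0, 0.001, 0, 0, 0, -1], [0, 0, 0, 0, 0, 0, -1]])

```text
time_s: 7.8
ee_pos: [0.5287, -0.1716, 0.17]
eef_rot: [3.141, -0.001, 0.216]
force: [5.8, 0.7, 2.4]
grip_width: 0.0149
grip_force: 12.0
```

Request:
jog_arm(motion=[[0.0003, 0, 0.001, 0, 0, 0, -1], [0, 0, 0.001, 0, 0, 0, -1], [0, 0, 0, 0, 0, 0, -1]])

```text
time_s: 8.1
ee_pos: [0.529, -0.1715, 0.1679]
eef_rot: [3.141, -0.001, 0.216]
force: [6.7, -0.3, 3.5]
grip_width: 0.0147
grip_force: 12.0
```

Request:
jog_arm(motion=[[0.001, 0, 0.001, 0, 0, 0, -1], [0, 0, 0.001, 0, 0, 0, -1], [0, 0, 0, 0, 0, 0, -1]])

```text
time_s: 8.4
ee_pos: [0.5296, -0.1713, 0.1656]
eef_rot: [-3.142, 0.001, 0.216]
force: [4.0, -0.6, 0.8]
grip_width: 0.015
grip_force: 12.0
```

Request:
jog_arm(motion=[[0.0003, 0, 0.001, 0, 0, 0, -1], [0, 0, 0.001, 0, 0, 0, -1], [0, 0, 0, 0, 0, 0, -1]])

```text
time_s: 8.7
ee_pos: [0.53, -0.1712, 0.1638]
eef_rot: [-3.142, 0.0, 0.216]
force: [2.6, -1.8, 1.2]
grip_width: 0.0147
grip_force: 12.0
```

Request:
jog_arm(motion=[[0.0002, 0, 0.001, 0, 0, 0, -1], [0, 0, 0.001, 0, 0, 0, -1], [0, 0, 0, 0, 0, 0, -1]])

```text
time_s: 9.0
ee_pos: [0.5304, -0.1712, 0.1622]
eef_rot: [3.141, -0.0, 0.216]
force: [1.9, -1.9, 4.5]
grip_width: 0.0147
grip_force: 12.0
```

Request:
jog_arm(motion=[[0, 0, 0.001, 0, 0, 0, -1], [0, 0, 0.001, 0, 0, 0, -1], [0, 0, 0, 0, 0, 0, -1]])

```text
time_s: 9.3
ee_pos: [0.5306, -0.1712, 0.1608]
eef_rot: [3.141, -0.001, 0.216]
force: [1.8, -1.2, 7.9]
grip_width: 0.0145
grip_force: 12.0
```

Run:
```python
from h import *
st('B')
for q in (1.25,1.3,1.35,1.4,1.45,1.5): print(q,np.round(proj('wrist',w(P['B'],[ball(q)]))[0],1),np.round(proj('scene',w(P['B'],[ball(q)]))[0],1),np.round(proj('top',w(P['B'],[ball(q)]))[0],1))
im=ctrl.camera('wrist')[150:240,190:310]; t=ctrl.camera('scene')[160:193,165:209]
cv2.imwrite('pics/w5.png',np.hstack([cv2.resize(im[:,:,::-1],(400,300)),cv2.resize(t[:,:,::-1],(400,300))]))
```

```text
t 9.30 tcp_panel mm [100.4  -1.9 160.8] turn needed rz 0.000 F [ 1.46 -1.56  7.9 ] w 0.014521245719764155 12.000680565834045
1.25 [251.3 256.7] [204.8 192.4] [310.8 220.8]
1.3 [251.3 252.3] [205.2 193.2] [310.6 220.5]
1.35 [251.4 248.2] [205.7 194. ] [310.3 220.4]
1.4 [251.4 244.6] [206.1 194.8] [310.1 220.3]
1.45 [251.4 241.3] [206.4 195.5] [309.9 220.3]
1.5 [251.5 238.3] [206.6 196.3] [309.8 220.3]
```

View pics/w5.png

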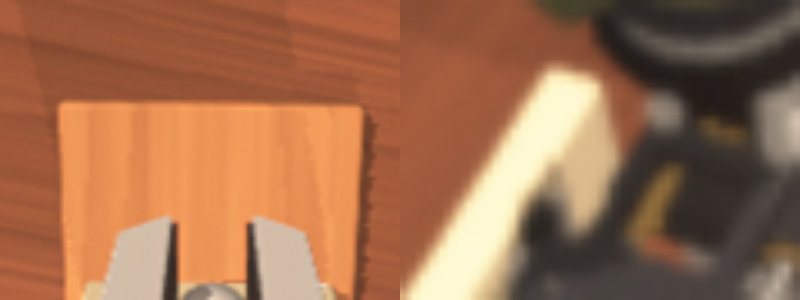

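The ball is held between the pads at about (252,238). The force is now rising and the motion lagging, so the stop has been found. One more small push will make sure it's seated.

Request:
jog_arm(motion=[[0, 0, 0.0007, 0, 0, 0, -1], [0, 0, 0, 0, 0, 0, -1]])

```text
time_s: 9.6
ee_pos: [0.5308, -0.1712, 0.1602]
eef_rot: [3.141, -0.002, 0.216]
force: [1.4, -0.8, 8.9]
grip_width: 0.0148
grip_force: 12.0
```

Request:
jog_arm(motion=[[0, 0, 0, 0, 0, 0, -1]])

```text
time_s: 9.7
ee_pos: [0.5308, -0.1712, 0.1602]
eef_rot: [3.141, -0.002, 0.216]
force: [1.6, -0.2, 9.3]
grip_width: 0.0146
grip_force: 12.0
```

Request:
jog_arm(motion=[[0, 0, 0.001, 0, 0, 0, -1], [0, 0, 0, 0, 0, 0, -1]], squeeze=20)

```text
time_s: 9.9
ee_pos: [0.5309, -0.1712, 0.1596]
eef_rot: [3.14, -0.002, 0.216]
force: [1.7, -0.8, 12.6]
grip_width: 0.014
grip_force: 20.0
```

Run:
```python
from h import *
st('B'); st('A')
sx=.022+.045*np.sin(1.25); print('B ball est offsets');
```

```text
t 9.90 tcp_panel mm [100.7  -2.  159.6] turn needed rz 0.000 F [ 1.48 -1.11 12.56] w 0.01400259764464159 20.001720786094666
t 9.90 tcp_panel mm [ 151.  -382.8  159.6] turn needed rz 0.437 F [ 1.81 -0.38 12.56] w 0.01400259764464159 20.001720786094666
B ball est offsets
```

Request:
jog_arm(motion=[[0, 0, -0.0025, 0, 0, 0, -1], [0, 0, 0, 0, 0, 0, -0.3], [0, 0, 0, 0, 0, 0, 0], [0, 0, -0.03, 0, 0, 0, 0], [0, 0, -0.04, 0, 0, 0, 0]])

```text
time_s: 10.4
ee_pos: [0.5291, -0.1706, 0.2295]
eef_rot: [-3.138, 0.004, 0.216]
force: [0.7, 0.4, 0.3]
grip_width: 0.0427
grip_force: 0.0
```

Run:
```python
from h import *
o=lambda x0,y0,L: np.array([x0,y0])+(np.array(L)+.5)/6-.5
t=o(145,200,(201,90)); s=o(240,85,(229,105))
# panel bias-corrected alternatives; grip top centre via both cams
f=lambda v: np.r_[proj('top',[w(P['A'],[v])[0]])[0]-t, proj('scene',[w(P['A'],[v])[0]])[0]-s]
r=least_squares(f,[.065,0,.26]); print('grip top/mid local',r.x*1e3,r.fun)
st('B'); st('A'); to('A',[.0645+.0035,-.002,.30])
```

```text
grip top/mid local [ 63.10683395  -2.77608945 268.33130318] [-0.56283727 -0.71447515 -1.00700099  0.24030439]
t 10.40 tcp_panel mm [ 99.   -1.  229.5] turn needed rz 0.000 F [0.77 0.25 0.29] w 0.042719148251923085 0.0
t 10.40 tcp_panel mm [ 149.1 -382.6  229.5] turn needed rz 0.437 F [0.59 0.55 0.29] w 0.042719148251923085 0.0
tool shift mm [  87.3 -379.3  -69.7] rz 0.437
```

Request:
jog_arm(motion=[[0.005, -0.02, -0.03, 0, 0, 0, 0], [0.01, -0.045, -0.03, 0, 0, 0, 0], [0.01, -0.048, -0.01, 0, 0, 0, 0], [0.012, -0.048, 0, 0, 0, 0, 0], [0.012, -0.048, 0, 0, 0, 0, 0]])

```text
time_s: 10.9
ee_pos: [0.5328, 0.0412, 0.298]
eef_rot: [-3.141, 0.0, 0.215]
force: [1.0, 0.4, 0.6]
grip_width: 0.0474
grip_force: 0.0
```

Request:
jog_arm(motion=[[0.012, -0.048, 0, 0, 0, 0, 0], [0.012, -0.048, 0, 0, 0, 0, 0], [0.012, -0.04, 0, 0, 0, 0.14, 0], [0, 0, 0, 0, 0, 0.149, 0], [0, 0, 0, 0, 0, 0.148, 0]])

```text
time_s: 11.4
ee_pos: [0.5388, 0.1812, 0.2971]
eef_rot: [3.141, 0.002, -0.225]
force: [-0.3, -0.5, -0.6]
grip_width: 0.0466
grip_force: 0.0
```

Run:
```python
from h import *
st('A'); to('A',[.0645,-.002,.27])
im=ctrl.camera('wrist')
for k,v in dict(gtop=[.063,-.003,.266],ball=ball(P['A'][3]),FL=[.01,.055,.235],FR=[.01,-.055,.235]).items(): print(k,proj('wrist',w(P['A'],[v])))
print(proj('wrist',[ctrl.get_obs()['ee_pos']+[0,0,.044]]))
cv2.imwrite('pics/w6.png',im[:,:,::-1])
```

```text
t 11.40 tcp_panel mm [ 81.4 -37.2 297.1] turn needed rz -0.004 F [-0.14 -0.58 -0.6 ] w 0.046627920307515454 0.0
tool shift mm [-16.9 -35.2  27.1] rz -0.004
gtop [[218.91171362 217.18993202]]
ball [[219.37168881 178.45720903]]
FL [[174.18052919 250.39218755]]
FR [[269.65835275 249.23902604]]
[[254.38316366 232.87042226]]
```

View pics/w6.png

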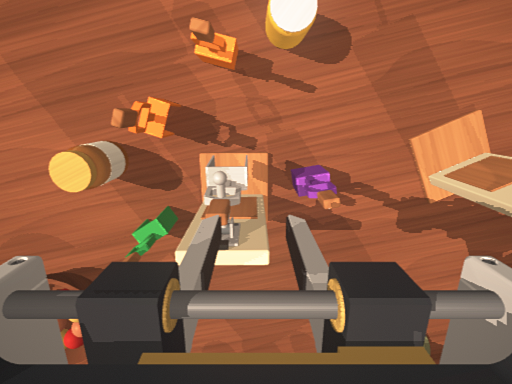

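The wrist view shows peg A's ball at (220,178), matching the prediction, with the wooden grip at about (217,211). I'll align over the grip and descend.

Request:
jog_arm(motion=[[-0.008, -0.018, 0, 0, 0, 0, 0], [-0.007, -0.017, 0.01, 0, 0, 0, 0], [0, 0, 0.035, 0, 0, 0, 0], [0, 0, 0.025, 0, 0, 0, 0], [0, 0, 0.01, 0, 0, 0, 0]])

```text
time_s: 11.95
ee_pos: [0.5314, 0.2169, 0.2152]
eef_rot: [3.139, 0.004, -0.219]
force: [0.2, -0.1, -0.2]
grip_width: 0.047
grip_force: 0.0
```

Run:
```python
from h import *
st('A'); to('A',[.066,-.003,.205])
```

```text
t 11.95 tcp_panel mm [ 66.2  -4.  215.2] turn needed rz 0.003 F [ 0.21 -0.02 -0.17] w 0.0469541696243317 0.0
tool shift mm [-0.2 -1.1 10.2] rz 0.003
```

Request:
jog_arm(motion=[[0, -0.001, 0.008, 0, 0, 0, -0.3], [0, 0, 0, 0, 0, 0, -0.6], [0, 0, 0, 0, 0, 0, -1], [0, 0, 0, 0, 0, 0, -1], [0, 0, 0, 0, 0, 0, -1]], squeeze=6)

```text
time_s: 12.45
ee_pos: [0.533, 0.2185, 0.211]
eef_rot: [-3.14, -0.001, -0.221]
force: [0.5, 2.1, 2.2]
grip_width: 0.0225
grip_force: 6.0
```

Run:
```python
from h import *
st('A'); print(ctrl.get_obs()['moment'])
```

```text
t 12.45 tcp_panel mm [ 67.5  -2.1 211. ] turn needed rz 0.000 F [0.07 2.16 2.15] w 0.022512365768399576 5.976461693644524
[ 0.47711494 -0.10899073  0.01770517]
```

Request:
jog_arm(motion=[[0, 0, 0, 0, 0, 0, -1], [0, 0, -0.004, 0, 0, 0, -1], [0, 0, -0.004, 0, 0, 0, -1], [0, 0, -0.004, 0, 0, 0, -1], [0, 0, 0, 0, 0, 0, -1]], squeeze=30)

```text
time_s: 12.95
ee_pos: [0.5328, 0.2182, 0.2226]
eef_rot: [-3.141, -0.001, -0.221]
force: [-0.2, 0.7, -1.4]
grip_width: 0.0216
grip_force: 29.7
```

Run:
```python
from h import *
st('A'); print(ctrl.get_obs()['moment'])
```

```text
t 12.95 tcp_panel mm [ 67.4  -2.4 222.6] turn needed rz 0.000 F [-0.33  0.67 -1.37] w 0.02156993788375826 29.69325989484787
[0.00849878 0.00854134 0.00132215]
```

Request:
jog_arm(motion=[[0.01, 0, -0.0035, 0, 0, 0, -1], [0.01, 0, -0.0035, 0, 0, 0, -1], [0.01, 0, -0.0035, 0, 0, 0, -1], [0.01, 0, 0, 0, 0, 0, -1], [0.01, 0, 0, 0, 0, 0, -1]])

```text
time_s: 13.45
ee_pos: [0.582, 0.2071, 0.2323]
eef_rot: [3.141, 0.0, -0.221]
force: [-1.2, -0.2, -2.1]
grip_width: 0.0217
grip_force: 29.7
```

Request:
jog_arm(motion=[[0.015, 0, 0, 0, 0, 0, -1], [0, 0, 0, 0, 0, 0, -1]])

```text
time_s: 13.65
ee_pos: [0.597, 0.2034, 0.2316]
eef_rot: [3.141, 0.001, -0.222]
force: [-0.4, -0.5, -1.6]
grip_width: 0.0216
grip_force: 29.7
```

Run:
```python
from h import *
st('A'); st('B'); print(ctrl.get_obs()['moment'])
```

```text
t 13.65 tcp_panel mm [133.2  -2.8 231.6] turn needed rz -0.001 F [-0.31 -0.56 -1.6 ] w 0.021556702202486278 29.69475746154785
t 13.65 tcp_panel mm [245.3 349.8 231.6] turn needed rz -0.438 F [-0.52 -0.38 -1.6 ] w 0.021556702202486278 29.69475746154785
[0.06158078 0.1101179  0.02594267]
```

Request:
jog_arm(motion=[[0, 0, -0.02, 0, 0, 0, -1], [0, 0, -0.03, 0, 0, 0, -1], [0, 0, -0.02, 0, 0, 0, -1]])

```text
time_s: 13.95
ee_pos: [0.5958, 0.2042, 0.3044]
eef_rot: [-3.141, -0.001, -0.221]
force: [-0.2, 0.3, -1.1]
grip_width: 0.022
grip_force: 29.7
```

Run:
```python
from h import *
st('A'); to('B',[.145,-.002,.3])
```

```text
t 13.95 tcp_panel mm [131.9  -2.3 304.4] turn needed rz 0.000 F [-0.27  0.25 -1.14] w 0.02204798397710443 29.69260811805725
tool shift mm [ 59.2 361.8   4.2] rz -0.437
```

Request:
jog_arm(motion=[[0.003, 0.02, 0, 0, 0, 0, -1], [0.006, 0.04, 0, 0, 0, 0, -1], [0.007, 0.042, 0, 0, 0, 0, -1], [0.007, 0.042, 0, 0, 0, 0, -1], [0.007, 0.042, 0, 0, 0, 0, -1]])

```text
time_s: 14.45
ee_pos: [0.5838, 0.0146, 0.3025]
eef_rot: [3.142, 0.0, -0.221]
force: [0.1, 0.1, -1.4]
grip_width: 0.0216
grip_force: 29.7
```

Request:
jog_arm(motion=[[0.007, 0.042, 0, 0, 0, 0, -1], [0.007, 0.042, 0, 0, 0, 0, -1], [0.007, 0.042, 0, 0, 0, 0, -1], [0.006, 0.035, 0, 0, 0, 0, -1], [0.002, 0.015, 0, 0, 0, -0.1, -1]])

```text
time_s: 14.95
ee_pos: [0.5734, -0.1648, 0.3022]
eef_rot: [3.141, 0.001, -0.123]
force: [0.0, 1.2, -1.9]
grip_width: 0.022
grip_force: 29.8
```

Request:
jog_arm(motion=[[0, 0, 0, 0, 0, -0.12, -1], [0, 0, 0, 0, 0, -0.12, -1], [0, 0, 0, 0, 0, -0.097, -1], [0, 0, 0, 0, 0, 0, -1]])

```text
time_s: 15.35
ee_pos: [0.5739, -0.1619, 0.3024]
eef_rot: [-3.141, 0.0, 0.217]
force: [-0.2, 0.1, -1.1]
grip_width: 0.0215
grip_force: 29.8
```

Run:
```python
from h import *
st('B'); to('B',[.145,-.002,.212]); print(ctrl.get_obs()['eef_rot'])
```

```text
t 15.35 tcp_panel mm [144.7  -2.  302.4] turn needed rz 0.002 F [-0.17  0.16 -1.1 ] w 0.02149289022365602 29.81361597776413
tool shift mm [ 0.3 -0.  90.4] rz 0.002
[-3.14135537e+00  2.84297179e-04  2.17361891e-01]
```

Request:
jog_arm(motion=[[0, 0, 0.025, 0, 0, 0, -1], [0, 0, 0.03, 0, 0, 0, -1], [0, 0, 0.025, 0, 0, 0, -1], [0, 0, 0.01, 0, 0, 0, -1], [0, 0, 0, 0, 0, 0, -1]])

```text
time_s: 15.85
ee_pos: [0.5738, -0.1618, 0.2117]
eef_rot: [-3.141, 0.002, 0.214]
force: [1.0, 0.6, -1.3]
grip_width: 0.0216
grip_force: 29.8
```

Run:
```python
from h import *
st('B'); im=ctrl.camera('scene'); 
print('ball',proj('scene',w(P['B'],[[.0995,-.002,.2065]])),'eye c',proj('scene',w(P['B'],[[.143,-.002,.206]])),'hinge',proj('scene',w(P['B'],[[.0255,-.002,.2]])))
cv2.imwrite('pics/s7.png',cv2.resize(im[155:255,160:290,::-1],(780,600),interpolation=cv2.INTER_CUBIC))
```

```text
t 15.85 tcp_panel mm [144.5  -2.  211.7] turn needed rz -0.001 F [ 1.05  0.34 -1.3 ] w 0.021593132390901975 29.81487214565277
ball [[207.14010586 196.84081602]] eye c [[220.86368329 201.2634464 ]] hinge [[184.66551483 190.87147237]]
```

View pics/s7.png

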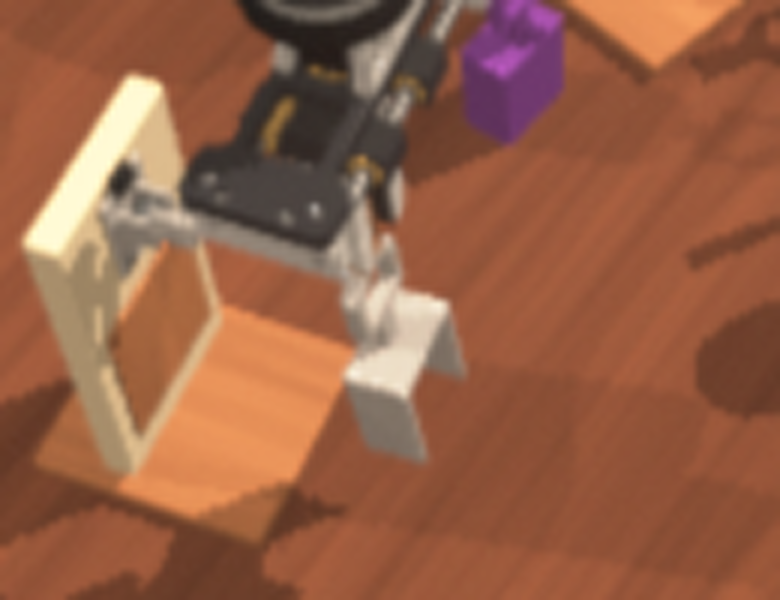

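The scene view shows the scoop held upright, with its eye around (375,295) in the crop. Peg B is level at (120–190,220), with its ball hidden behind the gripper. I'll check the scoop height against its bowl bottom corner at crop (370,450).

Run:
```python
from h import *
for oz in (.205,.215,.223,.23):
  for x in (.135,.140,.145): print(oz,x,np.round(6*(proj('scene',w(P['B'],[[x,-.030,oz-.138],[x,-.023,oz],[x,-.023,oz-.037]]))-[160,155]),0).tolist())
```

```text
0.205 0.135 [[352.0, 459.0], [332.0, 309.0], [340.0, 349.0]]
0.205 0.14 [[361.0, 462.0], [342.0, 312.0], [349.0, 352.0]]
0.205 0.145 [[370.0, 464.0], [352.0, 315.0], [358.0, 355.0]]
0.215 0.135 [[351.0, 449.0], [330.0, 297.0], [338.0, 338.0]]
0.215 0.14 [[359.0, 452.0], [340.0, 301.0], [347.0, 341.0]]
0.215 0.145 [[368.0, 455.0], [350.0, 304.0], [357.0, 344.0]]
0.223 0.135 [[349.0, 442.0], [329.0, 288.0], [336.0, 329.0]]
0.223 0.14 [[358.0, 445.0], [338.0, 291.0], [346.0, 332.0]]
0.223 0.145 [[367.0, 448.0], [348.0, 295.0], [355.0, 335.0]]
0.23 0.135 [[348.0, 436.0], [327.0, 280.0], [335.0, 322.0]]
0.23 0.14 [[357.0, 438.0], [337.0, 283.0], [344.0, 325.0]]
0.23 0.145 [[366.0, 441.0], [347.0, 287.0], [354.0, 328.0]]
```

Request:
jog_arm(motion=[[-0.006, 0, -0.002, 0, 0, 0, -1], [-0.008, 0, 0, 0, 0, 0, -1], [-0.008, 0, 0, 0, 0, 0, -1], [-0.006, 0, 0, 0, 0, 0, -1], [-0.004, 0, 0, 0, 0, 0, -1]])

```text
time_s: 16.4
ee_pos: [0.5423, -0.1692, 0.2149]
eef_rot: [3.141, -0.0, 0.215]
force: [0.1, 0.3, -1.0]
grip_width: 0.0216
grip_force: 29.8
```

Request:
jog_arm(motion=[[-0.004, 0, 0, 0, 0, 0, -1], [-0.004, 0, 0, 0, 0, 0, -1], [0, 0, 0, 0, 0, 0, -1]])

```text
time_s: 16.7
ee_pos: [0.5348, -0.1708, 0.2146]
eef_rot: [-3.142, 0.0, 0.216]
force: [-0.4, 0.1, -1.9]
grip_width: 0.0218
grip_force: 29.8
```

Request:
jog_arm(motion=[[-0.004, 0, 0, 0, 0, 0, -1], [-0.004, 0, 0, 0, 0, 0, -1], [-0.004, 0, 0, 0, 0, 0, -1], [-0.004, 0, 0, 0, 0, 0, -1], [0, 0, 0, 0, 0, 0, -1]])

```text
time_s: 17.2
ee_pos: [0.5191, -0.1743, 0.2147]
eef_rot: [3.141, -0.0, 0.215]
force: [0.4, 0.1, -2.4]
grip_width: 0.0216
grip_force: 29.8
```

Run:
```python
from h import *
st('B')
```

```text
t 17.20 tcp_panel mm [ 88.5  -2.4 214.7] turn needed rz -0.000 F [ 0.44  0.03 -2.43] w 0.021571681465487717 29.814233779907227
```

Now past the ball centre with no contact; I'll continue inward to x ≈ 73 mm.

Request:
jog_arm(motion=[[-0.004, 0, 0, 0, 0, 0, -1], [-0.004, 0, 0.001, 0, 0, 0, -1], [-0.004, 0, 0.001, 0, 0, 0, -1], [-0.003, 0, 0, 0, 0, 0, -1], [0, 0, 0, 0, 0, 0, -1]])

```text
time_s: 17.7
ee_pos: [0.5045, -0.1774, 0.2126]
eef_rot: [3.142, -0.0, 0.216]
force: [0.0, -0.4, -1.2]
grip_width: 0.0218
grip_force: 29.8
```

Request:
jog_arm(motion=[[0, 0, 0.003, 0, 0, 0, -1], [0, 0, 0.003, 0, 0, 0, -1], [0, 0, 0.002, 0, 0, 0, -1], [0, 0, 0, 0, 0, 0, -1]])

```text
time_s: 18.1
ee_pos: [0.5053, -0.1774, 0.2053]
eef_rot: [3.141, -0.001, 0.216]
force: [-0.5, 0.6, 5.3]
grip_width: 0.0216
grip_force: 29.9
```

Run:
```python
from h import *
st('B')
```

```text
t 18.10 tcp_panel mm [ 74.3  -2.5 205.3] turn needed rz 0.000 F [-0.34  0.68  5.31] w 0.021605150501111937 29.85775798559189
```

Request:
jog_arm(motion=[[0, 0, -0.001, 0, 0, 0, -1], [0, 0, 0, 0, 0, 0, -1]], squeeze=5)

```text
time_s: 18.3
ee_pos: [0.505, -0.1773, 0.2056]
eef_rot: [3.141, -0.0, 0.216]
force: [-0.3, 1.4, 1.7]
grip_width: 0.0222
grip_force: 5.0
```

Run:
```python
from h import *
st('B'); print(ctrl.get_obs()['moment'])
```

```text
t 18.30 tcp_panel mm [ 74.   -2.4 205.6] turn needed rz 0.000 F [0.06 1.45 1.69] w 0.022190148042427662 4.980039373040199
[ 0.09752537  0.03931909 -0.00698252]
```

Request:
jog_arm(motion=[[0, 0, 0, 0, 0, 0, -0.45], [0, 0, 0, 0, 0, 0, -0.3], [0, 0, 0, 0, 0, 0, -0.15], [0, 0, 0, 0, 0, 0, 0], [0, 0, 0, 0, 0, 0, 0]])

```text
time_s: 18.8
ee_pos: [0.5048, -0.1773, 0.2055]
eef_rot: [-3.142, 0.0, 0.216]
force: [-0.2, -0.1, 0.3]
grip_width: 0.0464
grip_force: 0.0
```

Request:
jog_arm(motion=[[0, 0, -0.01, 0, 0, 0, 0], [0, 0, -0.03, 0, 0, 0, 0], [0, 0, -0.04, 0, 0, 0, 0], [0, 0, -0.02, 0, 0, 0, 0], [0, 0, 0, 0, 0, 0, 0]])

```text
time_s: 19.3
ee_pos: [0.5056, -0.1776, 0.3093]
eef_rot: [3.138, -0.005, 0.216]
force: [-0.3, 0.6, -0.9]
grip_width: 0.0468
grip_force: 0.0
```

Run:
```python
from h import *
st('B'); st('A'); to('A',[.06,-.002,.30])
s=ctrl.camera('scene'); wr=ctrl.camera('wrist')
cv2.imwrite('pics/s8.png',np.hstack([cv2.resize(s[155:255,160:260,::-1],(400,400)),cv2.resize(wr[120:260,180:320,::-1],(400,400))]))
```

```text
t 19.30 tcp_panel mm [ 74.5  -2.8 309.3] turn needed rz 0.000 F [-0.18  0.64 -0.91] w 0.04682194081109685 0.0
t 19.30 tcp_panel mm [ 127.7 -394.6  309.3] turn needed rz 0.437 F [-0.43  0.5  -0.91] w 0.04682194081109685 0.0
tool shift mm [ 104.8 -384.4    8.5] rz 0.437
```

View pics/s8.png

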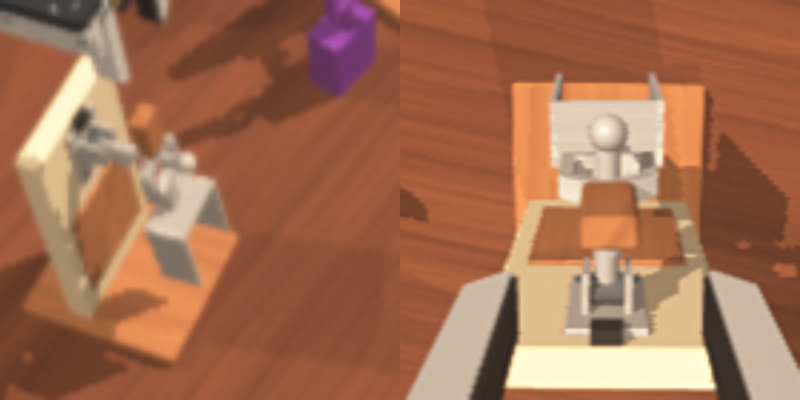

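Picture 10 shows the scoop hanging upright on peg B, behind the ball; the ball is at wrist crop (608,132) and the grip at (608,215). Next is peg A's ball.

Run:
```python
from h import *
to('A',[.095,-.002,.28])
for q in (1.25,1.3,1.4,1.5): print(q,proj('wrist',w(P['B'],[np.array(ball(q))+[.0035,-.002,0]])),'obs 252.8,166.2')
```

```text
tool shift mm [ 137.3 -369.    25.5] rz 0.437
1.25 [[253.64688459 165.78253234]] obs 252.8,166.2
1.3 [[253.64629116 164.22527292]] obs 252.8,166.2
1.4 [[253.64428589 161.64858295]] obs 252.8,166.2
1.5 [[253.64126971 159.77847573]] obs 252.8,166.2
```

Request:
jog_arm(motion=[[0.01, -0.03, 0, 0, 0, 0, 0], [0.015, -0.048, 0, 0, 0, 0, 0], [0.016, -0.048, 0, 0, 0, 0, 0], [0.016, -0.048, 0, 0, 0, 0, 0], [0.016, -0.048, 0, 0, 0, 0, 0]])

```text
time_s: 19.9
ee_pos: [0.5278, 0.055, 0.3044]
eef_rot: [-3.141, 0.002, 0.216]
force: [0.3, -0.4, -0.3]
grip_width: 0.0469
grip_force: 0.0
```

Request:
jog_arm(motion=[[0.016, -0.048, 0, 0, 0, 0, 0], [0.016, -0.048, 0, 0, 0, 0, 0], [0.016, -0.048, 0, 0, 0, 0.14, 0], [0, 0, 0, 0, 0, 0.149, 0], [0, 0, 0, 0, 0, 0.148, 0]])

```text
time_s: 20.4
ee_pos: [0.5437, 0.2031, 0.3036]
eef_rot: [3.14, 0.003, -0.223]
force: [0.2, 0.2, 0.3]
grip_width: 0.0467
grip_force: 0.0
```

Run:
```python
from h import *
st('A'); to('A',[.095,-.002,.22])
```

```text
t 20.40 tcp_panel mm [ 81.2 -14.8 303.6] turn needed rz -0.002 F [0.12 0.27 0.28] w 0.0467371951832926 0.0
tool shift mm [ 14.  -12.9  83.6] rz -0.002
```

Request:
jog_arm(motion=[[0.007, -0.007, 0.02, 0, 0, 0, -0.1], [0.007, -0.006, 0.03, 0, 0, 0, -0.2], [0, 0, 0.03, 0, 0, 0, -0.3], [0, 0, 0.025, 0, 0, 0, -0.3], [0, 0, 0.01, 0, 0, 0, -0.3]])

```text
time_s: 20.9
ee_pos: [0.5593, 0.2109, 0.1868]
eef_rot: [3.139, 0.005, -0.22]
force: [1.0, -0.8, -0.3]
grip_width: 0.033
grip_force: 0.0
```

Run:
```python
from h import *
st('A'); to('A',[.095,-.002,.182])
```

```text
t 20.90 tcp_panel mm [ 94.8  -3.8 186.8] turn needed rz 0.002 F [ 1.17 -0.53 -0.3 ] w 0.032959467767325036 0.0
tool shift mm [ 0.2 -1.8  4.8] rz 0.002
```

Request:
jog_arm(motion=[[0, -0.001, 0.001, 0, 0, 0, -0.6], [0, 0, 0, 0, 0, 0, -1], [0, 0, 0, 0, 0, 0, -1], [0, 0, 0, 0, 0, 0, -1]], squeeze=15)

```text
time_s: 21.3
ee_pos: [0.5615, 0.2137, 0.1908]
eef_rot: [-3.138, -0.002, -0.219]
force: [2.9, 8.9, -2.8]
grip_width: 0.0136
grip_force: 14.8
```

Run:
```python
from h import *
st('A')
qs=np.linspace(1.22,0.12,21); d=np.diff(np.array([ball(q) for q in qs])*1e3,axis=0)
for q,r in zip(qs[1:],d): print('%.2f'%q,np.round([r[0],-r[2]],1))
```

```text
t 21.30 tcp_panel mm [ 96.4  -0.5 190.8] turn needed rz 0.002 F [ 0.87  9.33 -2.8 ] w 0.013620435203876428 14.791048765182495
1.17 [-1.5 -3.8]
1.11 [-1.7 -3.7]
1.05 [-1.9 -3.6]
1.00 [-2.1 -3.5]
0.94 [-2.3 -3.4]
0.89 [-2.5 -3.3]
0.83 [-2.7 -3.1]
0.78 [-2.9 -3. ]
0.72 [-3.  -2.8]
0.67 [-3.2 -2.6]
0.61 [-3.3 -2.5]
0.56 [-3.4 -2.3]
0.50 [-3.6 -2.1]
0.45 [-3.7 -1.9]
0.39 [-3.8 -1.7]
0.34 [-3.8 -1.5]
0.28 [-3.9 -1.3]
0.23 [-4.  -1.1]
0.17 [-4.  -0.8]
0.12 [-4.1 -0.6]
```

Request:
jog_arm(motion=[[0, 0, 0, 0, 0, 0, -0.5], [0, -0.002, 0.007, 0, 0, 0, -0.5], [0, 0, 0, 0, 0, 0, -1], [0, 0, 0, 0, 0, 0, -1], [0, 0, 0, 0, 0, 0, -1]])

```text
time_s: 21.8
ee_pos: [0.5612, 0.2143, 0.1824]
eef_rot: [3.141, 0.001, -0.22]
force: [-0.8, 1.3, -2.6]
grip_width: 0.0148
grip_force: 15.0
```

Run:
```python
from h import *
st('A')
```

```text
t 21.80 tcp_panel mm [ 96.   -0.  182.4] turn needed rz 0.002 F [-1.05  1.14 -2.56] w 0.014823526441128618 14.99972864985466
```

Good grip. Folding up along the arc.

Request:
jog_arm(motion=[[-0.0015, 0, -0.0038, 0, 0, 0, -1], [-0.0017, 0, -0.0037, 0, 0, 0, -1], [-0.0019, 0, -0.0036, 0, 0, 0, -1], [-0.0021, 0, -0.0035, 0, 0, 0, -1], [-0.0023, 0, -0.0034, 0, 0, 0, -1]])

```text
time_s: 22.3
ee_pos: [0.5521, 0.2163, 0.2011]
eef_rot: [-3.141, -0.001, -0.22]
force: [2.8, 0.2, -2.9]
grip_width: 0.0148
grip_force: 15.0
```

Request:
jog_arm(motion=[[-0.0025, 0, -0.0033, 0, 0, 0, -1], [-0.0027, 0, -0.0031, 0, 0, 0, -1], [-0.0029, 0, -0.003, 0, 0, 0, -1], [-0.003, 0, -0.0028, 0, 0, 0, -1], [-0.0032, 0, -0.0026, 0, 0, 0, -1]])

```text
time_s: 22.8
ee_pos: [0.5382, 0.2194, 0.2159]
eef_rot: [-3.141, -0.001, -0.22]
force: [4.2, -0.3, -1.2]
grip_width: 0.0148
grip_force: 15.0
```

Run:
```python
from h import *
st('A')
```

```text
t 22.80 tcp_panel mm [ 7.240e+01 -1.000e-01  2.159e+02] turn needed rz 0.002 F [ 4.22  0.6  -1.25] w 0.014843209494199205 14.999695122241974
```

Request:
jog_arm(motion=[[-0.0033, 0, -0.0025, 0, 0, 0, -1], [-0.0034, 0, -0.0023, 0, 0, 0, -1], [-0.0036, 0, -0.0021, 0, 0, 0, -1], [-0.0037, 0, -0.0019, 0, 0, 0, -1], [-0.0038, 0, -0.0017, 0, 0, 0, -1]])

```text
time_s: 23.3
ee_pos: [0.5211, 0.2232, 0.2268]
eef_rot: [-3.141, -0.002, -0.22]
force: [5.1, -1.9, 3.4]
grip_width: 0.0148
grip_force: 15.0
```

Run:
```python
from h import *
st('A')
```

```text
t 23.30 tcp_panel mm [ 5.480e+01 -1.000e-01  2.268e+02] turn needed rz 0.001 F [ 5.42 -0.7   3.43] w 0.014779005336195849 15.001319646835327
```

Request:
jog_arm(motion=[[-0.0038, 0, -0.002, 0, 0, 0, -1], [-0.0039, 0, -0.0013, 0, 0, 0, -1], [-0.004, 0, -0.0011, 0, 0, 0, -1], [-0.003, 0, -0.0006, 0, 0, 0, -1], [0, 0, 0, 0, 0, 0, -1]])

```text
time_s: 23.8
ee_pos: [0.5055, 0.2267, 0.2311]
eef_rot: [3.141, 0.001, -0.219]
force: [-2.8, 0.5, -0.4]
grip_width: 0.0035
grip_force: 1.9
```

Run:
```python
from h import *
st('A')
```

```text
t 23.80 tcp_panel mm [ 3.880e+01 -1.000e-01  2.311e+02] turn needed rz 0.002 F [-2.81 -0.07 -0.35] w 0.003527232371266879 1.9310043565928936
```

The ball slipped out on the outer side near the end. I'll push it home with shut fingers from the front instead.

Request:
jog_arm(motion=[[0, 0, 0, 0, 0, 0, -0.1], [0, 0, 0, 0, 0, 0, 0], [0, 0, 0, 0, 0, 0, 0], [0, 0, -0.03, 0, 0, 0, 0], [0, 0, -0.03, 0, 0, 0, 0]])

```text
time_s: 24.3
ee_pos: [0.5062, 0.2264, 0.2911]
eef_rot: [3.141, 0.002, -0.22]
force: [-0.2, -0.2, 1.4]
grip_width: 0.0405
grip_force: 0.0
```

Request:
jog_arm(motion=[[0.025, 0, 0, 0, 0, 0, -0.5], [0.025, 0, 0, 0, 0, 0, -1], [0, 0, 0.02, 0, 0, 0, -1], [0, 0, 0.025, 0, 0, 0, -1], [0, 0, 0.013, 0, 0, 0, -1]])

```text
time_s: 24.8
ee_pos: [0.5548, 0.2153, 0.2306]
eef_rot: [3.14, 0.002, -0.22]
force: [0.4, -0.4, -0.4]
grip_width: 0.0076
grip_force: 0.0
```

Run:
```python
from h import *
st('A')
```

```text
t 24.80 tcp_panel mm [ 89.4  -0.4 230.6] turn needed rz 0.001 F [ 0.46 -0.28 -0.42] w 0.007647909119855045 0.0
```

Request:
jog_arm(motion=[[-0.006, 0, 0, 0, 0, 0, -1], [-0.006, 0, 0, 0, 0, 0, -1], [-0.006, 0, 0, 0, 0, 0, -1], [-0.005, 0, 0, 0, 0, 0, -1], [-0.005, 0, 0, 0, 0, 0, -1]], squeeze=30)

```text
time_s: 25.3
ee_pos: [0.5288, 0.2219, 0.2353]
eef_rot: [-3.139, -0.005, -0.22]
force: [5.6, -1.8, 4.6]
grip_width: 0.0007
grip_force: 2.9
```

Request:
jog_arm(motion=[[-0.004, 0, 0, 0, 0, 0, -1], [-0.004, 0, 0, 0, 0, 0, -1], [-0.003, 0, 0, 0, 0, 0, -1], [0, 0, 0, 0, 0, 0, -1]])

```text
time_s: 25.7
ee_pos: [0.5169, 0.2243, 0.2333]
eef_rot: [-3.141, -0.0, -0.219]
force: [1.9, -1.0, 2.6]
grip_width: 0.0003
grip_force: 1.0
```

Run:
```python
from h import *
st('A')
```

```text
t 25.70 tcp_panel mm [ 50.5   0.  233.3] turn needed rz 0.002 F [ 2.11 -0.57  2.55] w 0.00034570956469162157 1.0416771657764912
```

Request:
jog_arm(motion=[[-0.002, 0, 0, 0, 0, 0, -1], [-0.002, 0, 0, 0, 0, 0, -1], [0, 0, 0, 0, 0, 0, -1]])

```text
time_s: 26.0
ee_pos: [0.513, 0.2251, 0.2328]
eef_rot: [3.141, 0.0, -0.22]
force: [2.0, -0.5, 2.8]
grip_width: 0.0002
grip_force: 1.2
```

Request:
jog_arm(motion=[[-0.001, 0, 0, 0, 0, 0, -1], [-0.001, 0, 0, 0, 0, 0, -1], [0, 0, 0, 0, 0, 0, -1]])

```text
time_s: 26.3
ee_pos: [0.5112, 0.2255, 0.2329]
eef_rot: [3.142, 0.0, -0.22]
force: [2.4, -0.3, 2.7]
grip_width: 0.0004
grip_force: 1.4
```

Request:
jog_arm(motion=[[-0.001, 0, 0, 0, 0, 0, -1], [-0.001, 0, 0, 0, 0, 0, -1], [0, 0, 0, 0, 0, 0, -1]])

```text
time_s: 26.6
ee_pos: [0.5092, 0.2259, 0.2328]
eef_rot: [3.142, 0.0, -0.22]
force: [2.7, -0.5, 3.0]
grip_width: 0.0003
grip_force: 1.4
```

Run:
```python
from h import *
st('A')
```

```text
t 26.60 tcp_panel mm [ 4.260e+01 -1.000e-01  2.328e+02] turn needed rz 0.002 F [2.78 0.12 3.03] w 0.0002611197256095001 1.3635843247175217
```

Request:
jog_arm(motion=[[-0.001, 0, 0, 0, 0, 0, -1], [-0.001, 0, 0, 0, 0, 0, -1], [0, 0, 0, 0, 0, 0, -1]])

```text
time_s: 26.9
ee_pos: [0.5072, 0.2263, 0.2329]
eef_rot: [3.141, 0.0, -0.22]
force: [2.4, -0.6, 1.7]
grip_width: 0.0002
grip_force: 1.3
```

Request:
jog_arm(motion=[[-0.001, 0, 0, 0, 0, 0, -1], [-0.001, 0, 0, 0, 0, 0, -1], [0, 0, 0, 0, 0, 0, -1]])

```text
time_s: 27.2
ee_pos: [0.5053, 0.2268, 0.2329]
eef_rot: [3.142, 0.0, -0.22]
force: [2.6, 0.2, 2.3]
grip_width: 0.0005
grip_force: 1.2
```

Request:
jog_arm(motion=[[-0.001, 0, 0, 0, 0, 0, -1], [-0.001, 0, 0, 0, 0, 0, -1], [0, 0, 0, 0, 0, 0, -1]])

```text
time_s: 27.5
ee_pos: [0.5037, 0.2271, 0.233]
eef_rot: [-3.141, -0.001, -0.22]
force: [3.4, -0.4, 2.2]
grip_width: 0.0006
grip_force: 2.6
```

Run:
```python
from h import *
st('A')
```

```text
t 27.50 tcp_panel mm [ 3.70e+01 -1.00e-01  2.33e+02] turn needed rz 0.002 F [3.4  0.36 2.21] w 0.0006394026327491884 2.586394753307104
```

Request:
jog_arm(motion=[[-0.001, 0, 0, 0, 0, 0, -1], [0, 0, 0, 0, 0, 0, -1]])

```text
time_s: 27.7
ee_pos: [0.5032, 0.2272, 0.2331]
eef_rot: [-3.141, -0.002, -0.22]
force: [7.0, -0.8, 3.9]
grip_width: 0.0003
grip_force: 4.1
```

Request:
jog_arm(motion=[[-0.001, 0, 0, 0, 0, 0, -1], [0, 0, 0, 0, 0, 0, -1]])

```text
time_s: 27.9
ee_pos: [0.5027, 0.2273, 0.2332]
eef_rot: [-3.141, -0.003, -0.22]
force: [11.7, -1.6, 2.0]
grip_width: 0.0004
grip_force: 5.9
```

Request:
jog_arm(motion=[[-0.001, 0, 0, 0, 0, 0, -1], [0, 0, 0, 0, 0, 0, -1]])

```text
time_s: 28.1
ee_pos: [0.5022, 0.2274, 0.2333]
eef_rot: [-3.141, -0.004, -0.22]
force: [15.3, -3.5, 1.7]
grip_width: 0.0003
grip_force: 7.7
```

Request:
jog_arm(motion=[[0.005, 0, 0, 0, 0, 0, -1], [0.015, 0, 0, 0, 0, 0, -1], [0.015, 0, -0.02, 0, 0, 0, -1], [0, 0, -0.04, 0, 0, 0, -1], [0, 0, -0.04, 0, 0, 0, -1]])

```text
time_s: 28.6
ee_pos: [0.5342, 0.2201, 0.3331]
eef_rot: [3.14, 0.003, -0.22]
force: [-0.3, 0.3, 0.5]
grip_width: -0.0001
grip_force: 0.0
```

Run:
```python
from h import *
st('A')
t=ctrl.camera('top').astype(int); s=ctrl.camera('scene').astype(int); o=np.load('im.npz')
# brightest grey (ball) blob near the expected folded position, over-table check of scoop B vs expected
for n,im in(('scene',s),):
    for k,q in (('A',0.0),('A',.1),('A',.2),('B',1.35),('B',1.45)): 
        p=proj(n,w(P[k],[ball(q)]))[0]; x,y=np.round(p).astype(int); print(n,k,q,np.round(p,1),im[y,x])
p=proj('scene',w(P['A'],[ball(0.)]))[0]; x,y=np.round(p).astype(int); g=s[y-6:y+7,x-6:x+8]
for r in g: print(' '.join('%3d/%-3d'%(v.mean(),v.max()-v.min()) for v in r))
# goods unmoved: difference in top view around tin/jar/box
for nm,(u,v) in dict(tin=(231,161),jar=(118,203),box=(401,210)).items():
    print(nm,np.abs(t[v-20:v+20,u-20:u+20]-o['t'][:,:,::-1][v-20:v+20,u-20:u+20].astype(int)).mean())
```

```text
t 28.60 tcp_panel mm [ 6.830e+01 -3.000e-01  3.331e+02] turn needed rz 0.002 F [-0.38  0.17  0.51] w -7.923341875123438e-05 0.0
scene A 0.0 [268.4  94.3] [175 157 139]
scene A 0.1 [270.   95.5] [204 180 153]
scene A 0.2 [271.6  96.8] [251 236 184]
scene B 1.35 [205.7 194. ] [237 222 198]
scene B 1.45 [206.4 195.5] [198 178 158]
 72/65   70/65   70/63   68/63   67/62   67/61   66/60   67/60   68/62   68/64   68/61   63/56   63/57   63/57 
 70/65   68/65   69/63   67/63   66/62   65/60   68/60   66/63   69/63   67/62   65/59   63/57   62/58   64/58 
 69/66   69/63   69/62   68/60   66/60   66/60   68/62   68/64   69/64   67/61   63/57   62/58   63/59   63/58 
 74/69   70/66   69/63   66/62   67/62   69/62   76/60   82/58   76/60   67/59   75/58   92/61   76/58   64/58 
 89/84   85/81   84/78   85/80   87/76   90/54  120/50  148/50  131/51   98/57  139/71  193/83  143/77   90/62 
 93/87   92/87   92/87   94/87  102/76  125/40  160/43  196/46  208/47  177/71  206/79  221/69  207/81  174/90 
 92/87   93/87   95/90   96/87  103/66  128/33  157/36  190/41  208/45  208/66  223/67  225/65  224/66  216/76 
 93/89   95/89   96/90   96/88   99/70  116/33  133/30  153/35  179/51  213/68  225/65  226/63  226/63  222/69 
 96/92   96/91   96/90  103/87  122/75  127/51  116/29  126/33  169/59  220/69  226/63  225/66  218/73  194/80 
 96/93   97/91  111/88  155/87  204/78  176/75  118/34  127/34  182/67  223/66  223/67  207/78  185/81  165/74 
103/90  127/90  168/95  209/80  222/68  193/75  124/36  129/35  184/67  216/72  197/80  176/80  162/71  159/71 
152/88  207/83  214/77  223/68  222/67  195/76  124/36  128/34  168/57  182/79  166/75  161/72  158/71  158/72 
208/82  224/67  226/64  226/64  223/67  195/76  125/37  125/34  156/54  159/69  159/71  160/72  159/71  158/71 
tin 7.904583333333333
jar 22.625625
box 0.703125
```

```bash
python3 -c "
from station import ctrl
print(ctrl.hand_in())"
```

```text
the job is handed in; nothing more can be done
None
```

I handed the job in at about 28.7 s. Peg B was pressed onto its stop (about 12 N), the scoop hangs on it behind the ball, and peg A was folded flat onto its pad (about 15 N, under the roughly 18 N strain limit). No verdict was returned, and I didn't clearly confirm that the jar and tin stayed put: the robot never felt contact with either, but the top view around them had changed, probably from the arm or its shadow.

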